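Put the jar and the flat tin away in the roll-top bread bin

TASK

Put the last two goods away for the night: roll the bread bin's slatted cover fully open, stand the short jar upright in the left half of the bin and lay the flat oblong tin in the right half (left and right as the robot sees the bin), setting both down rather than dropping them. Then roll the cover fully shut again and let go. Leave everything else on the bench where it stands.

Things in the scene. Friction and masses are not known exactly. Their poses are not given: they have to be found in the camera images.
- bin: Roll-top bread bin fixed to the bench, white round-topped side panels, wooden slats, front to the robot: 360 wide, 308 deep, 198 high. Origin: centre of its underside on the bench; x from front to back, y to its left as the robot sees it, z up. Inner floor 10 up; inside, y is -168 to 168. Front sill x -150 to -138, 55 high. A rib (10 wide, top 25 up) at y = 0 parts left (y > 0) from right half.
- bin_left (a point): Point on the inner floor, middle of the left half's open part: bin x -65, y 84, z 10. With the cover fully open the bin is open from above from x = -138 to x = 0; a fixed roof lies behind.
- bin_right (a point): The same point in the right half: bin x -65, y -84, z 10.
- cover (a joint): Turn of the curved slatted cover, rad: 0 shut (lower edge on the sill), 1.5 fully open (rolled up and back under the roof). Its round track's axis is level, along the bin's y, 45 above the bin's origin; slats' outer face 144 from it. Opens as the handle goes up and back, stays where left, needs 3 to 6 N at the handle. May start ajar.
- cover_handle (a point): Middle of the handle: level round steel bar, 12 dia., 120 long, along the bin's y, posts at its ends, 40 gap between bar and slats, 190 from the cover's axis. At joint value q it is at bin x = -190 cos(0.314 + q), y = 0, z = 45 + 190 sin(0.314 + q) (mm). Can be pinched from above across the bin's x all the way.
- jar: Short amber glass jar with a brass-coloured lid and a pale label, 56 dia. x 85 high, about 0.25 kg. Origin: centre of its underside, z up along its axis. The only jar on the open bench.
- flat_tin: Flat oblong metal tin with rounded corners, 94 long (its x), 56 wide (its y), 26 high, about 0.16 kg. Origin: centre of its underside, z up. Lies flat on the bench.
- round_can: Bystander, leave alone: low round metal can, 72 dia. x 36 high, bare metal. Origin: centre of its underside.
- sauce_bottle: Bystander, leave alone: tall yellow bottle with white cap, 54 dia. x 165 high. Origin: centre of its underside.
- tall_can: Bystander, leave alone: tall labelled food can, 75 dia. x 110 high. Origin: centre of its underside.
- mug: Bystander, leave alone: white mug, 80 dia. x 90 high. Origin: centre of its underside.
- tape_roll: Bystander, leave alone: roll of clear parcel tape lying flat, 100 outer dia., 48 high. Origin: centre of its underside.
Things that resemble listed ones, but are neither listed nor needed, are in the scene too. What is shaped like the flat_tin but black or green is not meant.

How it is judged:
By the outcome, as a careful person would: the job done as asked, in the order asked, and still so for the second after the job is handed in, with the robot touching nothing.
It also fails if it takes over 72 s, if anything falls off the work surface, if the arm or the gripper's body presses on something with over 40 N, if the wrist force passes 120 N, or if a joint passes its speed limit or range.

ROBOT

A 6-joint arm with a two-finger parallel gripper is mounted at the origin on the work surface. World frame = base frame: x ahead of the robot, y to its left, z up, the work surface at z = 0. Lengths are in m, angles in rad, forces in N, time in s.
With the tool pointing down it reaches from about 0.3 to 0.85 m from the base axis. Payload 5.4 kg.
Tool frame: the origin (TCP) lies on the front face of the gripper's body, between the roots of the fingers; the fingertips stand 73 mm ahead of it and the grasp point (between the pads) lies 54 mm ahead of it; z points along the fingers, y is the direction in which the jaws open and shut (so a half turn about z gives the same grasp; the last joint's range is limited). The gripper opens to 85 mm and grips with 20 to 120 N. Pads are 22 mm wide; open, the fingers measure 114 mm over their backs; the gripper's body (76 mm by 85 mm) begins 54 mm behind the grasp point. The pads swing forward as they close: fully open they stand 13 mm farther back than shut.
Start: joints at [-1.384, 0.158, 1.597, -0, 1.386, -0.21], TCP at [0.222, -0.53, 0.304] pointing down, gripper open.
Joint ranges: [-2.91, 2.91], [-0.94, 2.29], [0.18, 2.7], [-1.29, 4.43], [0.17, 2.64], [-3, 3]. Speed limits (rad/s): [2.57, 2.57, 3.14, 3.14, 3.14, 3.14].

INTERFACE

Orientations are given as a unit quaternion [x, y, z, w].
In Python, from workcell import r gives the robot as it stands.
- The arm moves only by the tool servo_tool, never from a script. Its argument "increments" is a list of rows, each a list of 3 entries, a list of its own where there are three numbers: the shift along the world's x, y, z in cm, then the turn, a rotation vector about the world's x, y, z in rad, then the gripper's target within -1 to 1 (fully open at 1, half-way at 0, shut at -1). In form: [[[tx, ty, tz], [ax, ay, az], gripper], ...]. A call has 1 to 8 rows; each row is the pose to reach, as a shift and turn from the pose measured when the call began; what a row does not reach only later rows make up. A row lasts 1/12 s, in which the tool goes at most 41.7 mm and 7.16 degrees, less where a joint would pass 70% of its speed; a pose out of reach is approached as far as the arm can. A call with a gripper value outside its range is refused whole. The fingers move at their own pace and stop on an object; "squeeze" is the grip in N (left out, the last holds). Time passes only in rows, so rows that repeat a pose let the fingers close. It gives the time, the measured TCP pose, the force and the opening at its end, in the units of the state.
- r.state(): the state, without advancing time (a new reading comes with each control period).
- r.snapshot(name): name is "scene" or "top"; returns the picture (384x512x3 uint8, blue, green, red); there is no depth.
- r.camera_model(name): a dict with "fx", "fy", "cx", "cy" (pixels), "distortion" ([k1, k2, p1, p2, k3] as OpenCV has them; the pictures are not rectified), "R" (3x3) and "t" (3): a world point X has camera coordinates R X + t. Camera axes: x right, y down, z forward; pixel columns grow to the right and rows downward; lengths in m; the calibration is good to about 2 mm. A picture is of the moment at which its call begins. camera_model takes no time and is no camera call.
- r.close_job(): hands the job in, once; it reports no verdict.
The state is a dict: "time_s": time; "joints": joint angles; "joint_velocities": joint speeds; "joint_efforts": joint torques, N m; "tcp_pos": TCP position; "tcp_rot": TCP orientation; "contact_force": force on the tool from outside, world axes, zero at the start; "moment": the same for the moment, N m; "grip_width": finger opening in m.
Only numpy, scipy, OpenCV 4.12 (cv2) and the standard library are available. Lean on these libraries where they do the work, as an engineer would, in place of code of your own. Each camera call takes 0.05 s, during which the arm holds its last target. There are 200 camera calls.

## Working session

There is one attempt and no reset: what is moved stays moved. The work goes in short steps, Python scripts to look and compute and a tool call to move; the robot and the scene stay as the last step left them, time stands still between calls to the robot, and variables do not carry over. Pictures are saved under pics/ and viewed, about 8 in all and at most 12, crops included, and the job is handed in when it is done.

Besides the shell and the picture viewer there is one more tool, called after "Emit:" as name(argument=value, ...) on one line, values as JSON. servo_tool: Moves the arm, as the interface text tells. Its arguments: {"type":"object","properties":{"increments":{"type":"array","items":{"type":"array"}},"squeeze":{"type":"number"}},"required":["increments"]}

```bash
mkdir -p pics; ls
python3 - <<'E'
from workcell import r
import cv2,numpy as np
for n in("scene","top"):
    cv2.imwrite(f"pics/{n}0.png",cv2.resize(r.snapshot(n),(800,600),interpolation=cv2.INTER_CUBIC))
    m=r.camera_model(n);print(n,{k:np.round(v,3).tolist() for k,v in m.items()}, np.round(-np.array(m["R"]).T@m["t"],3))
print(r.state())
E
```

```text
pics
scene {'fx': 426.759, 'fy': 426.759, 'cx': 251.232, 'cy': 194.808, 'distortion': [-0.022, 0.0, 0.0, 0.0, 0.0], 'R': [[0.803, 0.596, 0.001], [0.568, -0.766, -0.301], [-0.178, 0.243, -0.954]], 't': [-0.409, -0.266, 1.519]} [ 0.751 -0.328  1.369]
top {'fx': 465.508, 'fy': 465.508, 'cx': 251.461, 'cy': 204.928, 'distortion': [-0.159, 0.0, 0.0, 0.0, 0.0], 'R': [[0.012, -1.0, 0.003], [-0.993, -0.013, -0.12], [0.121, -0.002, -0.993]], 't': [0.001, 0.516, 1.745]} [0.302 0.01  1.795]
{'time_s': 0.1, 'joints': array([-1.38412859e+00,  1.59013429e-01,  1.59813808e+00, -3.93832662e-06,
        1.38620840e+00, -2.10088091e-01]), 'joint_velocities': array([-1.18980165e-03, -1.64287413e-03, -3.15288922e-03, -6.02966010e-05,
       -1.49658405e-03, -1.05736945e-03]), 'joint_efforts': array([-1.14562248e-03, -3.96990716e+01, -3.32338393e+01, -3.37982101e-04,
        4.19878648e-03, -2.16736026e-06]), 'tcp_pos': array([ 0.22210008, -0.52990484,  0.30298394]), 'tcp_rot': array([ 9.80387092e-01,  1.97079599e-01,  8.41191052e-06, -8.83587277e-04]), 'contact_force': array([-0.01545739, -0.94414786, -0.76529494]), 'moment': array([ 0.01598933, -0.0146613 , -0.02350157]), 'grip_width': 0.08565503853772923}
```

View pics/top0.png

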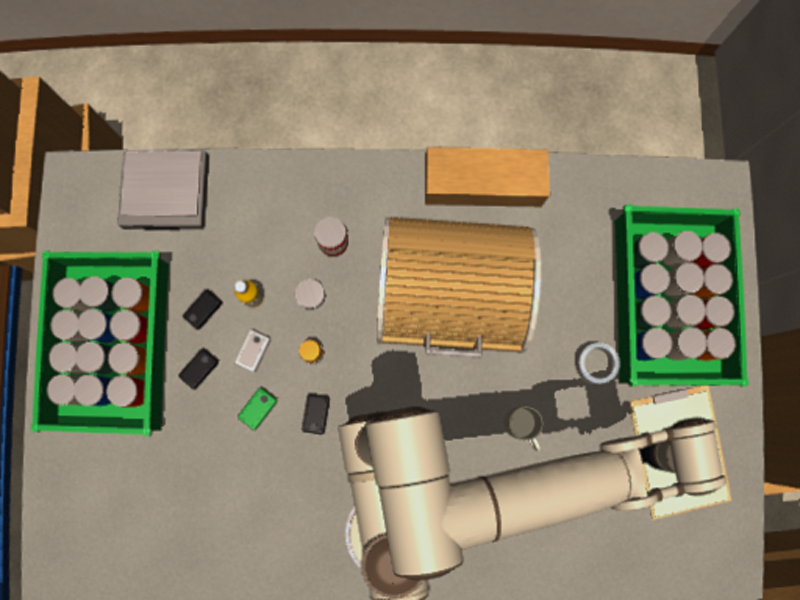

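View pics/scene0.png

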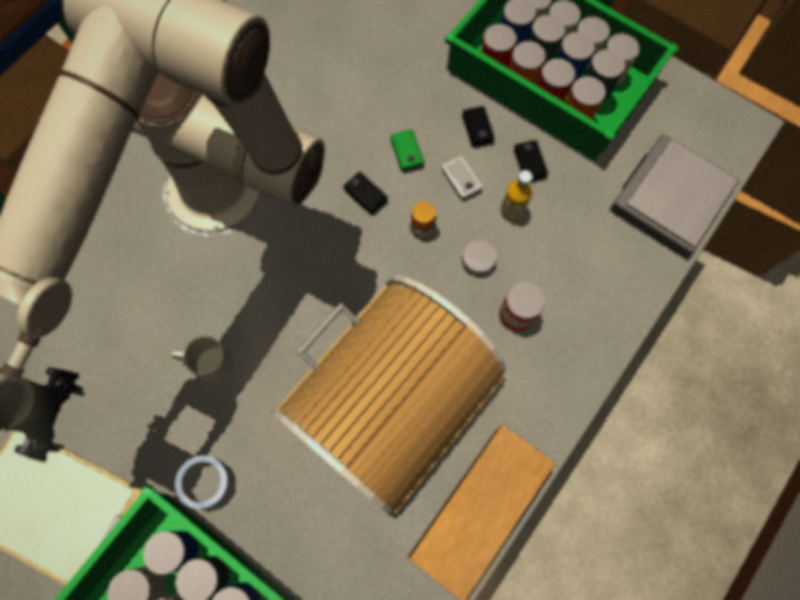

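The top view shows the bin at about (460,285), with its handle at (454,350). The candidates are:
- **Jar:** the only jar-like thing is the amber one with a brass lid at (311,350).
- **Tin:** there are five oblongs, black at (203,309), (199,368) and (316,413), green at (257,408), and pale metal at (253,350). The pale one fits, since black and green are ruled out.

I'll confirm both in one enlarged crop.

```bash
cat > h.py <<'E'
from workcell import r
import cv2,numpy as np
M={n:r.camera_model(n) for n in("scene","top")}
def K(m): return np.array([[m["fx"],0,m["cx"]],[0,m["fy"],m["cy"]],[0,0,1.]])
def proj(n,X):
    m=M[n];return cv2.projectPoints(np.float64(X).reshape(-1,3),cv2.Rodrigues(np.array(m["R"]))[0],np.array(m["t"]),K(m),np.array(m["distortion"]))[0].reshape(-1,2)
def ray(n,uv):
    m=M[n];p=cv2.undistortPoints(np.float64(uv).reshape(-1,1,2),K(m),np.array(m["distortion"])).reshape(-1,2)
    R=np.array(m["R"]);return -R.T@m["t"],np.c_[p,np.ones(len(p))]@R
def atz(n,uv,z):
    c,d=ray(n,uv);return c+d*((z-c[2])/d[:,2])[:,None]
E
python3 - <<'E'
from h import *
t=r.snapshot("top");s=r.snapshot("scene")
np.save("t.npy",t);np.save("s.npy",s)
def crop(im,x,y,w,h,k): return cv2.resize(im[y:y+h,x:x+w],None,fx=k,fy=k,interpolation=cv2.INTER_CUBIC)
a=np.vstack([crop(t,145,195,80,60,5),crop(s,250,90,80,60,5)])
b=np.vstack([crop(t,235,130,120,100,4)[:, :400],crop(s,170,170,160,80,2.5)])
b=np.vstack([crop(t,236,132,120,90,3.333),crop(s,170,172,160,120,2.5)])
cv2.imwrite("pics/c1.png",np.hstack([a,b]))
print(a.shape,b.shape)
E
```

```text
(600, 400, 3) (600, 400, 3)
```

View pics/c1.png

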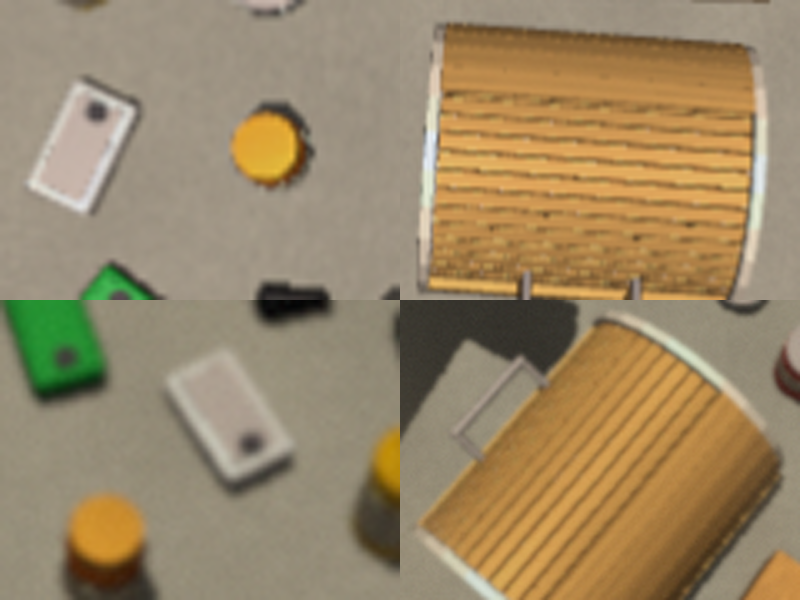

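The crop shows the pale metal oblong tin at crop (83,146) and the amber jar with a brass lid at (267,148), so both targets are confirmed. Next I'll fit positions from both views.

```bash
cat >> h.py <<'E'
def tri(us,ut):
    c1,d1=ray("scene",us);c2,d2=ray("top",ut);out=[]
    for a,b in zip(d1,d2):
        k=np.linalg.lstsq(np.c_[a,-b],c2-c1,rcond=None)[0];p,q=c1+k[0]*a,c2+k[1]*b
        out.append(np.r_[(p+q)/2,np.linalg.norm(p-q)])
    return np.array(out)
def B2W(P,p):
    x,y,w=p;c,s=np.cos(w),np.sin(w);P=np.float64(P).reshape(-1,3);return np.c_[x+c*P[:,0]-s*P[:,1],y+s*P[:,0]+c*P[:,1],P[:,2]]
def hd(q,y=0): return [-.19*np.cos(.314+q),y,.045+.19*np.sin(.314+q)]
E
cat > fit.py <<'E'
from h import *
from scipy.optimize import least_squares
t=np.load("t.npy");s=np.load("s.npy")
# jar
jt=np.array([[267,148]])/5+[145,195];js=np.array([[107,230]])/5+[250,90]
print("jar tri",tri(js,jt).round(4), atz("top",jt,.085).round(4),atz("scene",js,.085).round(4))
T=np.array([[85,78],[138,103],[90,213],[27,184]])/5+[145,195]
S=np.array([[237,180],[293,147],[225,47],[166,80]])/5+[250,90]
for n,u in(("top",T),("scene",S)):
    P=atz(n,u,.026);print(n,P.mean(0).round(4),np.linalg.norm(np.roll(P,-1,0)-P,axis=1).round(4)); v=(P[0]+P[1]-P[2]-P[3]);print("yaw",np.arctan2(v[1],v[0]))
Hs=np.array([[218.8,195.2],[192,224.8]]);Ht=np.array([[428,351],[480,353]])/1.5625
h=tri(Hs,Ht);print("handle",h.round(4),np.linalg.norm(h[0]-h[1]))
def res(p):
    P=B2W([hd(p[3],.06),hd(p[3],-.06)],p[:3]);C=B2W([[-.154,.18,.045],[-.154,-.18,.045]],p[:3])
    Ct=np.array([[242,219],[335,221.4]])
    return np.r_[(proj("scene",P)-Hs).ravel(),(proj("top",P)-Ht).ravel()]
f=least_squares(res,[.75,-.1,0,.05]);print(f.x.round(4),f.fun.round(2))
p=f.x;np.save("bin.npy",p)
def draw(n,im,p,k=3):
    im=cv2.resize(im,None,fx=k,fy=k,interpolation=cv2.INTER_CUBIC)
    a=np.linspace(0,np.pi,30)
    for y in(.18,-.18):
        L=np.c_[-.154*np.cos(a),0*a+y,.045+.153*np.sin(a)];L=np.r_[[[-.154,y,0]],L,[[.154,y,0]]]
        cv2.polylines(im,[np.int32(k*proj(n,B2W(L,p[:3]))+k/2)],False,(255,0,0),1)
    cv2.polylines(im,[np.int32(k*proj(n,B2W([hd(p[3],.06),hd(p[3],-.06)],p[:3]))+k/2)],False,(0,0,255),1)
    return im
a=draw("top",t,p)[390:690,700:1100];b=draw("scene",s,p)[500:1000,480:1030]
a=cv2.resize(a,(400,300));b=cv2.resize(b,(400,364))
cv2.imwrite("pics/fit%d.png"%1,np.hstack([cv2.copyMakeBorder(a,0,64,0,0,0),b]))
E
python3 fit.py
```

```text
jar tri [[0.4369 0.2065 0.0679 0.0057]] [[0.4336 0.2025 0.085 ]] [[0.4428 0.2017 0.085 ]]
top [0.4388 0.3494 0.026 ] [0.0457 0.0916 0.0539 0.0925]
yaw -0.4300785804685443
scene [0.4454 0.351  0.026 ] [0.0476 0.091  0.0502 0.0916]
yaw -0.3995436227187426
handle [[ 0.436  -0.0723  0.1179  0.0051]
 [ 0.4312 -0.1935  0.1241  0.0018]] 0.12148209974855985
[ 0.6076 -0.141  -0.0468  0.1001] [-0.84  0.13 -0.06  0.06 -0.34 -0.68 -0.49 -0.03]
```

View pics/fit1.png

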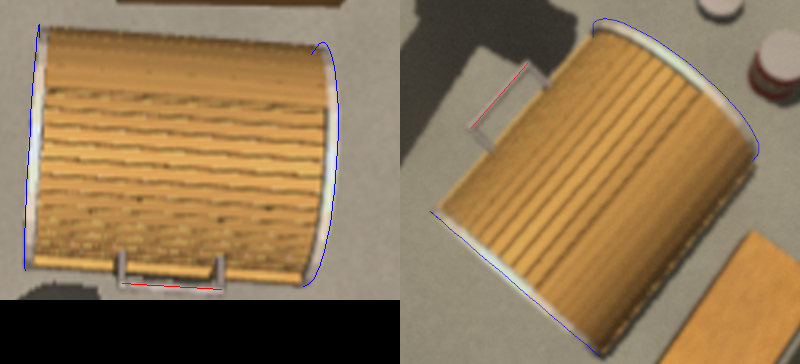

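```bash
cat > fit2.py <<'E'
from h import *
from scipy.optimize import least_squares
t=np.load("t.npy");s=np.load("s.npy")
u=lambda a,k,o:(np.array(a)+.5)/k-.5+np.array(o)
def blob(im,mask,seed):
    n,l,st,c=cv2.connectedComponentsWithStats(mask.astype(np.uint8));i=l[seed[1],seed[0]];assert i>0
    return st[i],c[i],(l==i).astype(np.uint8)
J={};
for n,im,sj,st_ in(("top",t,(198,224),(161,224)),("scene",s,(271,136),(295,113))):
    hsv=cv2.cvtColor(im,cv2.COLOR_BGR2HSV);print(n,hsv[sj[1],sj[0]],im[st_[1],st_[0]])
    m=(abs(hsv[...,0].astype(int)-hsv[sj[1],sj[0],0])<8)&(hsv[...,1]>120)&(hsv[...,2]>.75*hsv[sj[1],sj[0],2])
    a,c,_=blob(im,m,sj);J[n]=c;print("lid",a,c,atz(n,c,.085).round(4))
    m=cv2.morphologyEx(((im.min(2)>155)&(im.max(2).astype(int)-im.min(2)<60)).astype(np.uint8),cv2.MORPH_CLOSE,np.ones((5,5)))
    a,c,mk=blob(im,m,st_);rc=cv2.minAreaRect(cv2.findContours(mk,0,1)[0][0]);B=cv2.boxPoints(rc);P=atz(n,B,.026)
    e=np.roll(P,-1,0)-P;L=np.linalg.norm(e,axis=1);k=L.argmax();print("tin",a,c,P.mean(0).round(4),atz(n,c,.026).round(4),L.round(4),"yaw",np.arctan2(e[k,1],e[k,0]))
print("jar",tri(J["scene"][None],J["top"][None]))
Hs=u([[122,58],[55,132]],2.5,(170,172));Ht=u([[427.5,350],[480.5,352]],1.5625,(0,0))
print("handle",tri(Hs,Ht).round(4))
def res(p):
    P=B2W([hd(p[3],.06),hd(p[3],-.06)],p[:3])
    return np.r_[(proj("scene",P)-Hs).ravel(),(proj("top",P)-Ht).ravel()]
f=least_squares(res,[.6,-.1,0,.05]);print(f.x.round(4),f.fun.round(2));np.save("bin.npy",f.x)
E
python3 fit2.py
```

```text
top [ 20 192 223] [168 178 196]
lid [191 218  13  13 136] [197.33823529 223.95588235] [[0.4359 0.2065 0.085 ]]
tin [150 211  22  27 320] [160.546875 224.171875] [0.4376 0.3555 0.026 ] [[0.4376 0.3549 0.026 ]] [0.089  0.0524 0.0887 0.0522] yaw -0.43641926969032463
scene [ 18 197 206] [144 158 172]
lid [264 129  15  13 157] [270.79617834 135.05095541] [[0.4392 0.2033 0.085 ]]Traceback (most recent call last):
  File "fit2.py", line 14, in <module>
    a,c,mk=blob(im,m,st_);rc=cv2.minAreaRect(cv2.findContours(mk,0,1)[0][0]);B=cv2.boxPoints(rc);P=atz(n,B,.026)
           ~~~~^^^^^^^^^^
  File "fit2.py", line 6, in blob
    n,l,st,c=cv2.connectedComponentsWithStats(mask.astype(np.uint8));i=l[seed[1],seed[0]];assert i>0
                                                                                                 ^^^
AssertionError
```

```bash
sed -i 's/im.min(2)>155/im.min(2)>(155 if n=="top" else 138)/' fit2.py; python3 fit2.py
```

```text
top [ 20 192 223] [168 178 196]
lid [191 218  13  13 136] [197.33823529 223.95588235] [[0.4359 0.2065 0.085 ]]
tin [150 211  22  27 320] [160.546875 224.171875] [0.4376 0.3555 0.026 ] [[0.4376 0.3549 0.026 ]] [0.089  0.0524 0.0887 0.0522] yaw -0.43641926969032463
scene [ 18 197 206] [144 158 172]
lid [264 129  15  13 157] [270.79617834 135.05095541] [[0.4392 0.2033 0.085 ]]
tin [283 100  26  25 322] [294.86645963 111.25465839] [0.4409 0.3529 0.026 ] [[0.4392 0.353  0.026 ]] [0.0555 0.0944 0.0545 0.0937] yaw -0.45221407686917714
jar [[4.36703083e-01 2.07658805e-01 7.44888785e-02 6.19483275e-05]]
handle [[ 4.373e-01 -7.170e-02  1.236e-01  1.200e-03]
 [ 4.329e-01 -1.936e-01  1.336e-01  1.000e-04]]
[ 0.6053 -0.1407 -0.0461  0.1455] [-0.4  -0.08  0.25  0.04  0.29 -0.4  -0.35  0.24]
```

Emit:
servo_tool(increments=[[[21.0,39.7,1.6],[0,0,1.127],0.0],[[21.0,39.7,1.6],[0,0,1.127],0.0],[[21.0,39.7,1.6],[0,0,1.127],0.0],[[21.0,39.7,1.6],[0,0,1.127],0.0],[[21.0,39.7,1.6],[0,0,1.127],0.0],[[21.0,39.7,1.6],[0,0,1.127],0.0],[[21.0,39.7,1.6],[0,0,1.127],0.0],[[21.0,39.7,1.6],[0,0,1.127],0.0]], squeeze=30)

```text
time_s: 0.87
tcp_pos: [0.3782, -0.2338, 0.3153]
tcp_rot: [0.764, 0.645, -0.0, -0.0]
contact_force: [-0.2, -0.3, 0.2]
grip_width: 0.0424
```

Emit:
servo_tool(increments=[[[5.3,10.1,0],[0,0,0.12],0.0],[[5.3,10.1,0],[0,0,0.12],0.0],[[5.3,10.1,0],[0,0,0.12],0.0],[[5.3,10.1,0],[0,0,0.12],0.0],[[5.3,10.1,-3],[0,0,0.12],0.0],[[5.3,10.1,-6],[0,0,0.12],0.0],[[5.3,10.1,-6],[0,0,0.12],0.0]])

```text
time_s: 1.45
tcp_pos: [0.4284, -0.1311, 0.2498]
tcp_rot: [0.724, 0.69, -0.002, -0.005]
contact_force: [-0.3, 0.6, -1.0]
grip_width: 0.0432
```

Run:
```python
from h import *
s=r.snapshot("scene");t=r.snapshot("top");print(r.state()["tcp_pos"],r.state()["joints"])
c=lambda im,x,y,w,h,k:cv2.resize(im[y:y+h,x:x+w],None,fx=k,fy=k,interpolation=cv2.INTER_CUBIC)
cv2.imwrite("pics/h1.png",np.hstack([c(s,150,150,100,100,4),c(t,240,170,100,100,4)]))
```

```text
[ 0.43060491 -0.13279571  0.25493123] [-5.68210555e-01 -1.27700357e-01  1.98578514e+00 -4.91221918e-04
  1.28676377e+00 -5.19347487e-01]
```

View pics/h1.png

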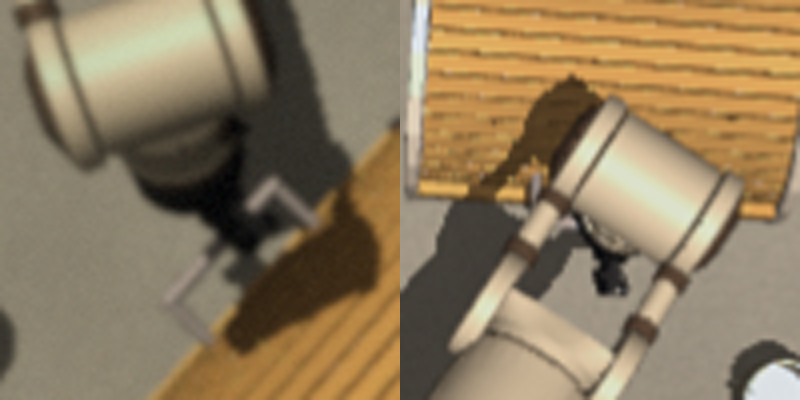

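The scene view has the gripper centred over the bar at crop (240,230), with a finger on each side. Next I descend.

Emit:
servo_tool(increments=[[[0,0,-2],[0,0,0],0.0],[[0,0,-4],[0,0,0],0.0],[[0,0,-5.5],[0,0,0],0.0],[[0,0,-7],[0,0,0],0.0],[[0,0,-7],[0,0,0],0.0]])

```text
time_s: 1.97
tcp_pos: [0.4301, -0.133, 0.1843]
tcp_rot: [0.724, 0.689, -0.001, -0.003]
contact_force: [-0.3, 1.0, -0.5]
grip_width: 0.0427
```

Emit:
servo_tool(increments=[[[0,0,0],[0,0,0],-0.5],[[0,0,0],[0,0,0],-1],[[0,0,0],[0,0,0],-1],[[0,0,0],[0,0,0],-1],[[0,0,0],[0,0,0],-1]])

```text
time_s: 2.38
tcp_pos: [0.4332, -0.134, 0.1867]
tcp_rot: [0.725, 0.689, 0.002, 0.002]
contact_force: [11.6, 0.2, -6.2]
grip_width: 0.0101
```

Emit:
servo_tool(increments=[[[0.4,0,0.8],[0,0,0],-1],[[0.9,0,1.6],[0,0,0],-1],[[1.4,-0.1,2.4],[0,0,0],-1],[[2.0,-0.1,3.2],[0,0,0],-1],[[3.2,-0.15,4.65],[0,0,0],-1],[[3.2,-0.15,4.65],[0,0,0],-1]])

```text
time_s: 2.88
tcp_pos: [0.4654, -0.1359, 0.2372]
tcp_rot: [0.725, 0.689, 0.0, 0.001]
contact_force: [-14.6, 3.2, 15.4]
grip_width: 0.0103
```

Emit:
servo_tool(increments=[[[0,0,0.1],[0,0,0],-1],[[1.2,-0.05,1.3],[0,0,0],-1],[[2.7,-0.1,2.5],[0,0,0],-1],[[4.3,-0.2,3.6],[0,0,0],-1],[[4.3,-0.2,3.6],[0,0,0],-1]])

```text
time_s: 3.3
tcp_pos: [0.5112, -0.1384, 0.2768]
tcp_rot: [0.724, 0.689, 0.002, 0.003]
contact_force: [-1.7, 1.0, 7.3]
grip_width: 0.0103
```

Emit:
servo_tool(increments=[[[1.7,-0.1,1.1],[0,0,0],-1],[[3.4,-0.15,1.9],[0,0,0],-1],[[5.2,-0.25,2.4],[0,0,0],-1],[[7.1,-0.3,2.8],[0,0,0],-1],[[9.0,-0.4,3.0],[0,0,0],-1],[[10.9,-0.5,3.0],[0,0,0],-1],[[10.9,-0.5,3.0],[0,0,0],-1]])

```text
time_s: 3.88
tcp_pos: [0.6216, -0.1443, 0.3056]
tcp_rot: [0.724, 0.689, 0.001, 0.004]
contact_force: [3.4, -5.1, -7.4]
grip_width: 0.0105
```

Emit:
servo_tool(increments=[[[1.2,-0.1,-0.2],[0,0,0],-1],[[2.4,-0.1,-0.4],[0,0,0],-1],[[3.2,-0.15,-0.6],[0,0,0],-1],[[3.7,-0.15,-0.7],[0,0,0],-1],[[3.7,-0.15,-0.7],[0,0,0],-1],[[3.7,-0.15,-0.7],[0,0,0],-1]])

```text
time_s: 4.38
tcp_pos: [0.6537, -0.1462, 0.3013]
tcp_rot: [0.724, 0.689, -0.004, -0.001]
contact_force: [-29.8, 1.0, 19.0]
grip_width: 0.0101
```

Emit:
servo_tool(increments=[[[0.1,0,0],[0,0,0],-1],[[0.1,0,0],[0,0,0],-0.3],[[0.1,0,0],[0,0,0],0.0],[[0.1,0,0.5],[0,0,0],0.0],[[0.1,0,3],[0,0,0],0.0],[[0.1,0,7],[0,0,0],0.0],[[0.1,0,9],[0,0,0],0.5],[[0.1,0,9],[0,0,0],0.8]])

```text
time_s: 5.05
tcp_pos: [0.6565, -0.1465, 0.3996]
tcp_rot: [0.724, 0.689, -0.001, 0.005]
contact_force: [0.7, 0.0, 1.0]
grip_width: 0.0656
```

Emit:
servo_tool(increments=[[[-22,35.1,-4],[0,0,-1.571],1],[[-22,35.1,-4],[0,0,-1.571],1],[[-22,35.1,-4],[0,0,-1.571],1],[[-22,35.1,-4],[0,0,-1.571],1],[[-22,35.1,-4],[0,0,-1.571],1],[[-22,35.1,-4],[0,0,-1.571],1],[[-22,35.1,-4],[0,0,-1.571],1],[[-22,35.1,-4],[0,0,-1.571],1]])

```text
time_s: 5.72
tcp_pos: [0.4806, 0.1334, 0.366]
tcp_rot: [0.965, 0.262, -0.004, 0.001]
contact_force: [0.4, 0.6, 0.5]
grip_width: 0.0856
```

Emit:
servo_tool(increments=[[[-4.3,7.2,-9],[0,0,-0.58],1],[[-4.3,7.2,-9],[0,0,-0.58],1],[[-4.3,7.2,-9],[0,0,-0.58],1],[[-4.3,7.2,-9],[0,0,-0.58],1],[[-4.3,7.2,-14],[0,0,-0.58],1],[[-4.3,7.2,-14],[0,0,-0.58],1],[[-4.3,7.2,-14],[0,0,-0.58],1]])

```text
time_s: 6.3
tcp_pos: [0.4355, 0.2053, 0.2231]
tcp_rot: [1.0, -0.023, -0.007, 0.001]
contact_force: [0.2, -0.3, -0.2]
grip_width: 0.085
```

Run:
```python
from h import *
s=r.snapshot("scene");t=r.snapshot("top");S=r.state();print(S["tcp_pos"],S["joints"],S["tcp_rot"])
c=lambda im,x,y,w,h,k:cv2.resize(im[y:y+h,x:x+w],None,fx=k,fy=k,interpolation=cv2.INTER_CUBIC)
cv2.imwrite("pics/j1.png",np.hstack([c(s,220,80,100,100,4),cv2.resize(t[120:250,220:350],(400,400))]))
```

```text
[0.43814809 0.20544799 0.2269981 ] [ 1.87302907e-01 -7.03923723e-04  1.92385288e+00  1.67660251e-03
  1.22574384e+00  1.80502108e+00] [ 9.99711075e-01 -2.37449551e-02 -3.73411543e-03 -6.79727391e-06]
```

View pics/j1.png

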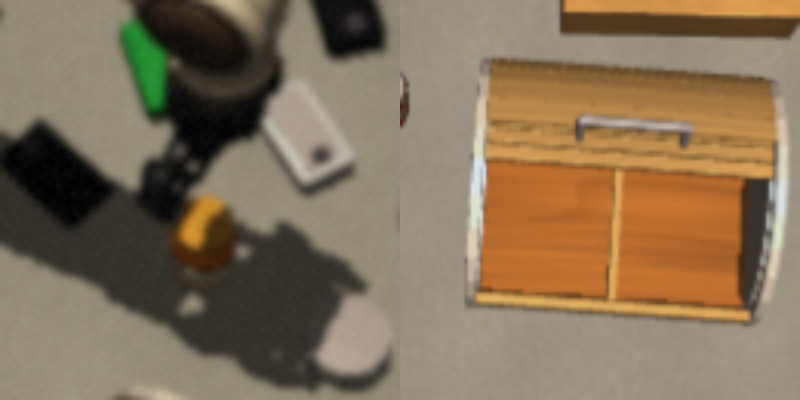

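The cover is fully open: the floor and rib are visible and the handle is at crop (633,130). The gripper is above the jar, so I descend and grip.

Emit:
servo_tool(increments=[[[0,0,-3],[0,0,0],1],[[0,0,-6],[0,0,0],1],[[0,0,-8],[0,0,0],1],[[0,0,-10],[0,0,0],1],[[0,0,-11.2],[0,0,0],1],[[0,0,-11.2],[0,0,0],1]])

```text
time_s: 6.9
tcp_pos: [0.4381, 0.2052, 0.1144]
tcp_rot: [1.0, -0.023, -0.004, 0.0]
contact_force: [-0.2, 0.5, -0.3]
grip_width: 0.0853
```

Emit:
servo_tool(increments=[[[0,0,0],[0,0,0],-0.5],[[0,0,0],[0,0,0],-0.5],[[0,0,0],[0,0,0],-0.5],[[0,0,0],[0,0,0],-0.5],[[0,0,0],[0,0,0],-0.5]], squeeze=35)

```text
time_s: 7.32
tcp_pos: [0.4399, 0.2053, 0.1169]
tcp_rot: [1.0, -0.023, -0.002, -0.0]
contact_force: [0.2, -0.4, 5.1]
grip_width: 0.0541
```

Emit:
servo_tool(increments=[[[0,0,1],[0,0,0],-0.6],[[0,0,3],[0,0,0],-0.6],[[0,0,6],[0,0,0],-0.6],[[0,0,9],[0,0,0],-0.6],[[0,0,12],[0,0,0],-0.6],[[0,0,16],[0,0,0],-0.6],[[0,0,20],[0,0,0],-0.6],[[0,0,24],[0,0,0],-0.6]])

```text
time_s: 7.98
tcp_pos: [0.4391, 0.2052, 0.3599]
tcp_rot: [1.0, -0.023, -0.002, -0.0]
contact_force: [1.5, -0.1, -2.9]
grip_width: 0.0538
```

Emit:
servo_tool(increments=[[[0.8,-2,0],[0,0,0],-0.6],[[2,-5,0],[0,0,0],-0.6],[[3.4,-8.7,0],[0,0,0],-0.6],[[4.8,-12.4,0],[0,0,0],-0.6],[[6.3,-16.1,0],[0,0,0],-0.6],[[7.8,-20,0],[0,0,0],-0.6],[[9.2,-23.5,0],[0,0,0],-0.6],[[10.1,-25.9,0],[0,0,0],-0.6]])

```text
time_s: 8.65
tcp_pos: [0.5405, -0.057, 0.3611]
tcp_rot: [1.0, -0.024, -0.001, 0.0]
contact_force: [0.5, 0.1, -2.9]
grip_width: 0.0531
```

Emit:
servo_tool(increments=[[[0,0,-2],[0,0,0],-0.6],[[0,0,-5],[0,0,0],-0.6],[[0,0,-8],[0,0,0],-0.6],[[0,0,-8],[0,0,0],-0.6]])

```text
time_s: 8.98
tcp_pos: [0.5372, -0.0562, 0.2754]
tcp_rot: [1.0, -0.024, -0.007, -0.001]
contact_force: [-1.1, 0.8, -4.6]
grip_width: 0.0537
```

Run:
```python
from h import *
s=r.snapshot("scene");t=r.snapshot("top");S=r.state();print(S["tcp_pos"],S["joints"],S["tcp_rot"])
c=lambda im,x,y,w,h,k:cv2.resize(im[y:y+h,x:x+w],None,fx=k,fy=k,interpolation=cv2.INTER_CUBIC)
cv2.imwrite("pics/j2.png",np.hstack([cv2.resize(s[150:300,180:330],(400,400)),cv2.resize(t[120:250,220:350],(400,400))]))
```

```text
[ 0.53994384 -0.05674483  0.2814114 ] [-3.26808495e-01  9.58701379e-02  1.71086689e+00 -1.35740458e-03
  1.33864995e+00  1.29244778e+00] [ 9.99708253e-01 -2.40701994e-02 -2.00770476e-03  6.48851162e-05]
```

View pics/j2.png

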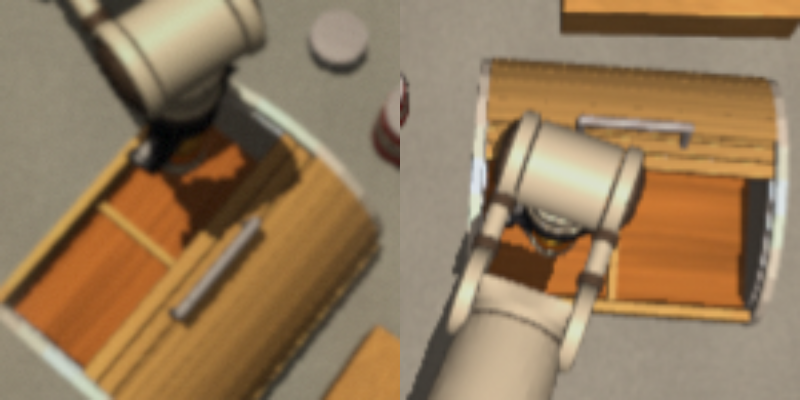

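Run:
```python
from h import *
for z in (.35,.4,.45,.5): print(z,((proj("top",[.54,-.0567,z])-[220,120])*400/130+[400,0]).round(), ((proj("scene",[.54,-.0567,z])-[180,150])*400/150).round())
```

```text
0.35 [[561. 201.]] [[180.  97.]]
0.4 [[563. 193.]] [[180.  80.]]
0.45 [[566. 184.]] [[180.  60.]]
0.5 [[569. 174.]] [[179.  39.]]
```

The jar is above the left half and clear of the roof, with the wrist about 0.2 m above the TCP. Lowering now.

Emit:
servo_tool(increments=[[[0,0.2,-2],[0,0,0],-0.6],[[0,0.2,-5],[0,0,0],-0.6],[[0,0.2,-8],[0,0,0],-0.6],[[0,0.2,-11],[0,0,0],-0.6],[[0,0.2,-13],[0,0,0],-0.6],[[0,0.2,-14],[0,0,0],-0.6],[[0,0.2,-14.4],[0,0,0],-0.6],[[0,0.2,-14.6],[0,0,0],-0.6]])

```text
time_s: 9.75
tcp_pos: [0.5413, -0.055, 0.1373]
tcp_rot: [1.0, -0.024, -0.001, 0.001]
contact_force: [0.1, 0.0, -2.3]
grip_width: 0.0536
```

Emit:
servo_tool(increments=[[[0,0,-0.2],[0,0,0],-0.6],[[0,0,-0.4],[0,0,0],-0.6],[[0,0,-0.6],[0,0,0],-0.6],[[0,0,-0.6],[0,0,0],-0.6],[[0,0,-0.6],[0,0,0],-0.6]])

```text
time_s: 10.17
tcp_pos: [0.5415, -0.0551, 0.1316]
tcp_rot: [1.0, -0.024, -0.0, 0.001]
contact_force: [-0.4, -0.2, -3.6]
grip_width: 0.0536
```

Emit:
servo_tool(increments=[[[0,0,-0.15],[0,0,0],-0.6],[[0,0,-0.3],[0,0,0],-0.6],[[0,0,-0.4],[0,0,0],-0.6],[[0,0,-0.45],[0,0,0],-0.6],[[0,0,-0.45],[0,0,0],-0.6]])

```text
time_s: 10.58
tcp_pos: [0.5415, -0.0551, 0.1271]
tcp_rot: [1.0, -0.024, -0.0, 0.001]
contact_force: [-0.1, 0.4, -2.9]
grip_width: 0.0535
```

Emit:
servo_tool(increments=[[[0,0,-0.1],[0,0,0],-0.6],[[0,0,-0.2],[0,0,0],-0.6],[[0,0,-0.3],[0,0,0],-0.6],[[0,0,-0.35],[0,0,0],-0.6],[[0,0,-0.35],[0,0,0],-0.6]])

```text
time_s: 11.0
tcp_pos: [0.5425, -0.0553, 0.127]
tcp_rot: [1.0, -0.024, 0.0, 0.001]
contact_force: [-9.2, 2.5, 20.7]
grip_width: 0.0539
```

The floor was reached at TCP z 0.127, as predicted. I'll ease off, release and rise.

Emit:
servo_tool(increments=[[[-0.1,0,0],[0,0,0],-0.6],[[-0.1,0,0],[0,0,0],-0.1],[[-0.1,0,0],[0,0,0],0.6],[[-0.1,0,0],[0,0,0],0.8],[[-0.1,0,0],[0,0,0],0.8],[[-0.1,0,0.3],[0,0,0],0.8],[[-0.1,0,2],[0,0,0],0.8],[[-0.1,0,5],[0,0,0],0.8]])

```text
time_s: 11.67
tcp_pos: [0.5392, -0.0546, 0.1741]
tcp_rot: [1.0, -0.024, -0.003, -0.0]
contact_force: [0.6, -0.2, -0.7]
grip_width: 0.0765
```

Emit:
servo_tool(increments=[[[0,0,4],[0,0,0],1],[[0,0,8],[0,0,0],1],[[0,0,12],[0,0,0],1],[[0,0,15],[0,0,0],1],[[0,0,17],[0,0,0],1],[[0,0,17],[0,0,0],1]])

```text
time_s: 12.17
tcp_pos: [0.5411, -0.0551, 0.3505]
tcp_rot: [1.0, -0.024, 0.002, 0.001]
contact_force: [-0.4, 0.2, 0.8]
grip_width: 0.0852
```

Emit:
servo_tool(increments=[[[-10.2,40.9,0],[0,0,-0.39],1],[[-10.2,40.9,0],[0,0,-0.39],1],[[-10.2,40.9,0],[0,0,-0.39],1],[[-10.2,40.9,0],[0,0,-0.39],1],[[-10.2,40.9,0],[0,0,-0.39],1],[[-10.2,40.9,0],[0,0,-0.39],1],[[-10.2,40.9,0],[0,0,-0.39],1],[[-10.2,40.9,0],[0,0,-0.39],1]])

```text
time_s: 12.83
tcp_pos: [0.4609, 0.262, 0.3481]
tcp_rot: [0.976, -0.217, 0.001, 0.002]
contact_force: [0.3, -0.0, -0.4]
grip_width: 0.0852
```

Emit:
servo_tool(increments=[[[-2.2,9.2,0],[0,0,0],1],[[-2.2,9.2,0],[0,0,0],1],[[-2.2,9.2,-3],[0,0,0],1],[[-2.2,9.2,-7],[0,0,0],1],[[-2.2,9.2,-11],[0,0,0],1],[[-2.2,9.2,-14],[0,0,0],1],[[-2.2,9.2,-17],[0,0,0],1],[[-2.2,9.2,-17],[0,0,0],1]])

```text
time_s: 13.5
tcp_pos: [0.4344, 0.3518, 0.1701]
tcp_rot: [0.976, -0.217, -0.005, 0.006]
contact_force: [-1.3, 0.1, -1.6]
grip_width: 0.0852
```

Run:
```python
from h import *
s=r.snapshot("scene");t=r.snapshot("top");S=r.state();print(S["tcp_pos"],S["joints"],S["tcp_rot"])
cv2.imwrite("pics/t1.png",np.hstack([cv2.resize(s[60:160,240:340],(400,400),interpolation=2),cv2.resize(t[120:250,220:350],(400,400),interpolation=2)]))
for p in [(.439,.354,.026)]: print((proj("scene",p)-[240,60])*4)
```

```text
[0.43808472 0.35358821 0.17701042] [ 0.46604763  0.26198796  1.7409914  -0.00414905  1.14288871  2.47618102] [ 9.76153868e-01 -2.17061053e-01 -4.60474790e-04  2.81306890e-03]
[[219.94463486 204.12804813]]
```

View pics/t1.png

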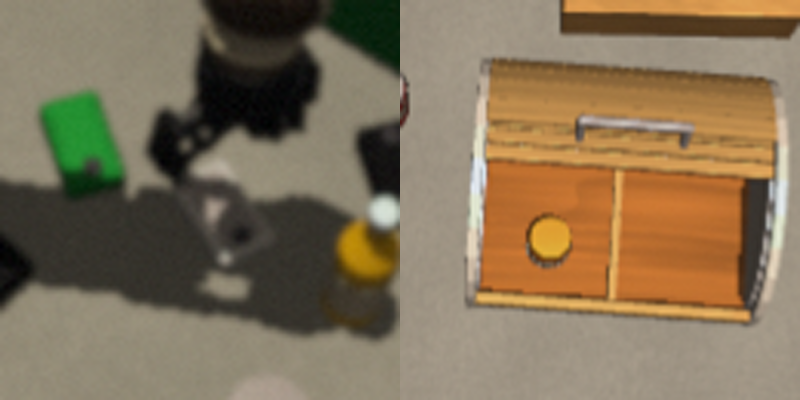

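Run:
```python
from h import *
print(atz("scene",(np.array([[383,210]])+.5)/4-.5+[240,60],.165), atz("top",(np.array([[244,286]])+.5)/1.5625-.5,.165))
```

```text
[[0.57583887 0.3565251  0.165     ]] [[0.57447548 0.34970902 0.165     ]]
```

The jar stands upright in the left half at crop (550,240). The bottle is 136 mm from the tin, so there is room to descend.

Emit:
servo_tool(increments=[[[0.1,0,-3],[0,0,0],1],[[0.1,0,-6],[0,0,0],1],[[0.1,0,-8],[0,0,0],1],[[0.1,0,-9],[0,0,0],1],[[0.1,0,-9.7],[0,0,0],1],[[0.1,0,-9.7],[0,0,0],1]])

```text
time_s: 14.1
tcp_pos: [0.4397, 0.3539, 0.0807]
tcp_rot: [0.976, -0.217, -0.0, 0.002]
contact_force: [0.2, -0.0, -0.4]
grip_width: 0.0857
```

Emit:
servo_tool(increments=[[[0,0,0],[0,0,0],-0.6],[[0,0,0],[0,0,0],-0.6],[[0,0,0],[0,0,0],-0.6],[[0,0,0],[0,0,0],-0.6],[[0,0,0],[0,0,0],-0.6]])

```text
time_s: 14.52
tcp_pos: [0.4411, 0.3546, 0.0828]
tcp_rot: [0.976, -0.217, 0.001, 0.001]
contact_force: [-0.3, -0.1, 6.3]
grip_width: 0.0552
```

Emit:
servo_tool(increments=[[[0,0,1],[0,0,0],-0.6],[[0,0,3],[0,0,0],-0.6],[[0,0,6],[0,0,0],-0.6],[[0,0,10],[0,0,0],-0.6],[[0,0,14],[0,0,0],-0.6],[[0,0,18],[0,0,0],-0.6],[[0,0,22],[0,0,0],-0.6],[[0,0,25],[0,0,0],-0.6]])

```text
time_s: 15.18
tcp_pos: [0.4412, 0.3547, 0.3377]
tcp_rot: [0.976, -0.217, 0.003, -0.0]
contact_force: [0.9, 0.1, -1.3]
grip_width: 0.0548
```

Emit:
servo_tool(increments=[[[0.3,-2,1],[0,0,0],-0.6],[[0.8,-5,2],[0,0,0.05],-0.6],[[1.4,-8.5,2],[0,0,0.1],-0.6],[[1.9,-12,2],[0,0,0.15],-0.6],[[2.5,-15.5,2],[0,0,0.2],-0.6],[[3,-19,2],[0,0,0.25],-0.6],[[3.6,-22.5,2],[0,0,0.3],-0.6],[[4.1,-26,2],[0,0,0.35],-0.6]])

```text
time_s: 15.85
tcp_pos: [0.4817, 0.0931, 0.3583]
tcp_rot: [0.999, -0.042, 0.003, -0.001]
contact_force: [0.2, 0.0, -2.1]
grip_width: 0.055
```

Emit:
servo_tool(increments=[[[0.5,-3.5,0],[0,0,0],-0.6],[[1.1,-7,0],[0,0,0],-0.6],[[1.7,-10.5,0],[0,0,0.04],-0.6],[[2.2,-14,0],[0,0,0.04],-0.6],[[2.8,-17.5,0],[0,0,0.04],-0.6],[[3.3,-21,0],[0,0,0.04],-0.6],[[3.9,-24.5,0],[0,0,0.04],-0.6],[[4.4,-27.5,0],[0,0,0.04],-0.6]])

```text
time_s: 16.52
tcp_pos: [0.5253, -0.184, 0.3589]
tcp_rot: [1.0, -0.023, 0.004, -0.001]
contact_force: [0.7, 0.8, -0.9]
grip_width: 0.0546
```

Emit:
servo_tool(increments=[[[0.7,-3.0,0],[0,0,0],-0.6],[[0.7,-3.8,0],[0,0,0],-0.6],[[0.7,-3.8,-2],[0,0,0],-0.6],[[0.7,-3.8,-5],[0,0,0],-0.6],[[0.7,-3.8,-8],[0,0,0],-0.6],[[0.7,-3.8,-10.5],[0,0,0],-0.6],[[0.7,-3.8,-12],[0,0,0],-0.6],[[0.7,-3.8,-12],[0,0,0],-0.6]])

```text
time_s: 17.18
tcp_pos: [0.5301, -0.2202, 0.2347]
tcp_rot: [1.0, -0.023, 0.0, -0.003]
contact_force: [-0.7, 0.3, -2.6]
grip_width: 0.055
```

Run:
```python
from h import *
s=r.snapshot("scene");t=r.snapshot("top");S=r.state();print(S["tcp_pos"],S["joints"],S["tcp_rot"],S["contact_force"])
cv2.imwrite("pics/t2.png",np.hstack([cv2.resize(s[150:300,180:330],(400,400),interpolation=2),cv2.resize(t[120:250,220:350],(400,400),interpolation=2)]))
```

```text
[ 0.53216548 -0.22163701  0.23938711] [-0.60620464  0.21483167  1.66362043  0.00522611  1.25822745  1.00855716] [ 9.99734432e-01 -2.27780470e-02  3.42158752e-03 -7.20776804e-04] [ 0.9116671   0.57861966 -0.6243214 ]
```

View pics/t2.png

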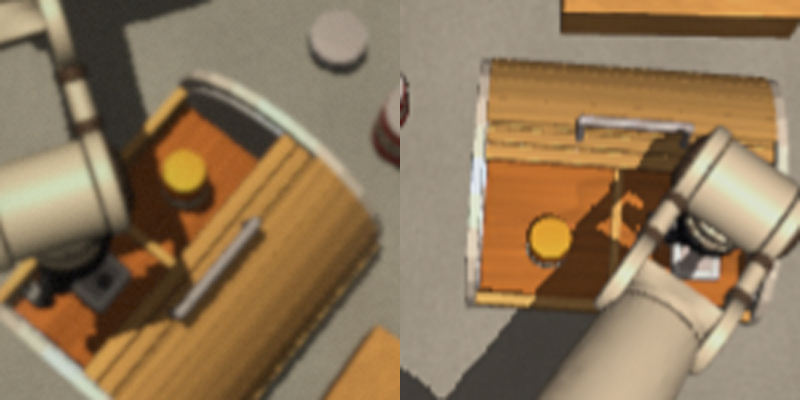

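The tin hangs over the right half at crop (700,255), clear of the rib and sill. The jar is still standing. Lowering.

Emit:
servo_tool(increments=[[[0,0,-2],[0,0,0],-0.6],[[0,0,-5],[0,0,0],-0.6],[[0,0,-8],[0,0,0],-0.6],[[0,0,-10.5],[0,0,0],-0.6],[[0,0,-12.5],[0,0,0],-0.6],[[0,0,-13.5],[0,0,0],-0.6],[[0,0,-13.8],[0,0,0],-0.6],[[0,0,-13.8],[0,0,0],-0.6]])

```text
time_s: 17.95
tcp_pos: [0.5329, -0.222, 0.1025]
tcp_rot: [1.0, -0.023, 0.004, -0.0]
contact_force: [0.4, -0.4, -1.6]
grip_width: 0.0549
```

Emit:
servo_tool(increments=[[[0,0,-0.2],[0,0,0],-0.6],[[0,0,-0.4],[0,0,0],-0.6],[[0,0,-0.6],[0,0,0],-0.6],[[0,0,-0.7],[0,0,0],-0.6],[[0,0,-0.7],[0,0,0],-0.6]])

```text
time_s: 18.37
tcp_pos: [0.5329, -0.2221, 0.0956]
tcp_rot: [1.0, -0.023, 0.004, -0.0]
contact_force: [-0.5, 0.1, -1.4]
grip_width: 0.0553
```

Emit:
servo_tool(increments=[[[0,0,-0.1],[0,0,0],-0.6],[[0,0,-0.2],[0,0,0],-0.6],[[0,0,-0.3],[0,0,0],-0.6],[[0,0,-0.4],[0,0,0],-0.6],[[0,0,-0.45],[0,0,0],-0.6],[[0,0,-0.45],[0,0,0],-0.6]])

```text
time_s: 18.87
tcp_pos: [0.5331, -0.2221, 0.0928]
tcp_rot: [1.0, -0.023, 0.004, -0.0]
contact_force: [-5.9, 3.0, 11.8]
grip_width: 0.0553
```

Contact came at z 0.093, as predicted. I'll release and rise.

Emit:
servo_tool(increments=[[[0,0,0],[0,0,0],-0.6],[[0,0,0],[0,0,0],-0.1],[[0,0,0],[0,0,0],0.5],[[0,0,0],[0,0,0],0.7],[[0,0,0],[0,0,0],0.7],[[0,0,0.3],[0,0,0],0.7],[[0,0,2],[0,0,0],0.7],[[0,0,5],[0,0,0],0.7]])

```text
time_s: 19.53
tcp_pos: [0.5309, -0.2207, 0.14]
tcp_rot: [1.0, -0.023, 0.001, -0.002]
contact_force: [0.2, -0.1, 0.1]
grip_width: 0.0722
```

Emit:
servo_tool(increments=[[[0,0,4],[0,0,0],0.5],[[0,0,8],[0,0,0],0],[[0,0,12],[0,0,0],0],[[0,0,16],[0,0,0],0],[[0,0,20],[0,0,0],0],[[0,0,24],[0,0,0],0],[[0,0,26],[0,0,0],0],[[0,0,26],[0,0,0],0]])

```text
time_s: 20.2
tcp_pos: [0.5323, -0.2216, 0.4074]
tcp_rot: [1.0, -0.023, 0.006, 0.001]
contact_force: [1.6, -0.1, 0.4]
grip_width: 0.0427
```

Emit:
servo_tool(increments=[[[12.2,7.5,0],[0,0,1.571],0],[[12.2,7.5,0],[0,0,1.571],0],[[12.2,7.5,0],[0,0,1.571],0],[[12.2,7.5,0],[0,0,1.571],0],[[12.2,7.5,0],[0,0,1.571],0],[[12.2,7.5,0],[0,0,1.571],0],[[12.2,7.5,0],[0,0,1.571],0],[[12.2,7.5,0],[0,0,1.571],0]])

```text
time_s: 20.87
tcp_pos: [0.6542, -0.1463, 0.4058]
tcp_rot: [0.887, 0.462, 0.003, -0.004]
contact_force: [-0.1, -0.0, -0.4]
grip_width: 0.0428
```

Emit:
servo_tool(increments=[[[0,0,0],[0,0,0.58],0],[[0,0,0],[0,0,0.58],0],[[0,0,0],[0,0,0.58],0],[[0,0,0],[0,0,0.58],0],[[0,0,0],[0,0,0.58],0],[[0,0,0],[0,0,0.58],0]])

```text
time_s: 21.37
tcp_pos: [0.654, -0.1462, 0.4046]
tcp_rot: [0.717, 0.697, 0.001, -0.006]
contact_force: [0.5, 0.3, 0.3]
grip_width: 0.0428
```

Emit:
servo_tool(increments=[[[0,0,-3],[0,0,-0.02],0],[[0,0,-6],[0,0,-0.02],0],[[0,0,-8],[0,0,-0.02],0],[[0,0,-8],[0,0,-0.02],0]])

```text
time_s: 21.7
tcp_pos: [0.6517, -0.1453, 0.3174]
tcp_rot: [0.725, 0.689, -0.001, -0.011]
contact_force: [-0.3, 0.5, -0.6]
grip_width: 0.0429
```

Run:
```python
from h import *
s=r.snapshot("scene");t=r.snapshot("top");S=r.state();print(S["tcp_pos"],S["joints"],S["tcp_rot"],S["contact_force"])
cv2.imwrite("pics/t3.png",np.hstack([cv2.resize(s[150:300,180:330],(400,400),interpolation=2),cv2.resize(t[120:250,220:350],(400,400),interpolation=2)]))
```

```text
[ 0.65366098 -0.14608587  0.32381532] [-0.40212495  0.3971787   1.26931154  0.00643845  1.48653047 -0.35366102] [ 7.24216059e-01  6.89542001e-01  6.79087143e-04 -6.51674430e-03] [0.72769303 0.306557   0.67292454]
```

View pics/t3.png

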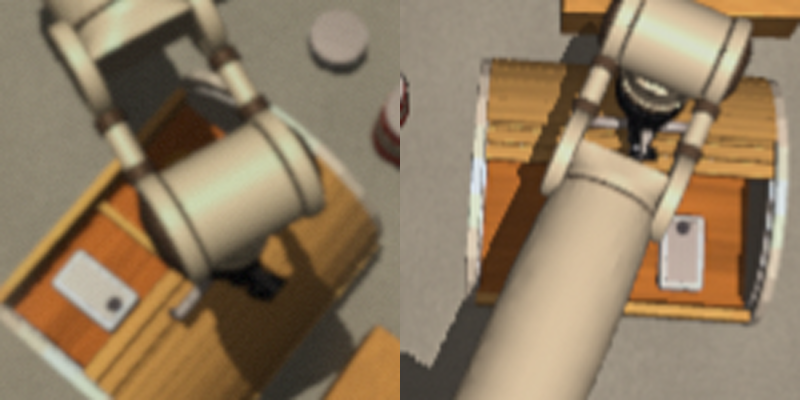

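The tin lies flat in the right half at crop (683,252), and the gripper straddles the bar. I'll descend and pinch.

Emit:
servo_tool(increments=[[[0,0,-1.5],[0,0,0],0],[[0,0,-3],[0,0,0],0],[[0,0,-3.8],[0,0,0],0],[[0,0,-3.8],[0,0,0],0],[[0,0,-3.8],[0,0,0],0]])

```text
time_s: 22.22
tcp_pos: [0.654, -0.1462, 0.2871]
tcp_rot: [0.724, 0.689, 0.001, -0.006]
contact_force: [-0.1, 0.4, 0.3]
grip_width: 0.0428
```

Emit:
servo_tool(increments=[[[0,0,0],[0,0,0],-0.5],[[0,0,0],[0,0,0],-1],[[0,0,0],[0,0,0],-1],[[0,0,0],[0,0,0],-1],[[0,0,0],[0,0,0],-1]])

```text
time_s: 22.63
tcp_pos: [0.6533, -0.1464, 0.2889]
tcp_rot: [0.724, 0.689, -0.0, -0.006]
contact_force: [-7.1, 0.3, 6.1]
grip_width: 0.0106
```

Emit:
servo_tool(increments=[[[-0.9,0,0.2],[0,0,0],-1],[[-1.8,0.1,0.35],[0,0,0],-1],[[-3.6,0.15,0.5],[0,0,0],-1],[[-5.5,0.25,0.5],[0,0,0],-1],[[-7.4,0.35,0.35],[0,0,0],-1],[[-9.3,0.4,0],[0,0,0],-1],[[-9.3,0.4,0],[0,0,0],-1]])

```text
time_s: 23.22
tcp_pos: [0.5587, -0.1413, 0.2905]
tcp_rot: [0.725, 0.689, 0.001, -0.007]
contact_force: [-3.8, 4.9, 4.0]
grip_width: 0.0103
```

Emit:
servo_tool(increments=[[[-1.6,0.1,-0.6],[0,0,0],-1],[[-3.4,0.15,-1.4],[0,0,0],-1],[[-5.05,0.25,-2.3],[0,0,0],-1],[[-6.6,0.3,-3.4],[0,0,0],-1],[[-8.1,0.35,-4.6],[0,0,0],-1],[[-8.1,0.35,-4.6],[0,0,0],-1]])

```text
time_s: 23.72
tcp_pos: [0.4759, -0.1371, 0.2436]
tcp_rot: [0.725, 0.689, 0.0, -0.008]
contact_force: [-2.5, 2.0, -0.1]
grip_width: 0.0102
```

Emit:
servo_tool(increments=[[[-1.3,0.05,-1.4],[0,0,0],-1],[[-2.5,0.1,-2.9],[0,0,0],-1],[[-3.5,0.15,-4.5],[0,0,0],-1],[[-4.3,0.2,-6.2],[0,0,0],-1],[[-4.7,0.2,-7.1],[0,0,0],-1],[[-4.7,0.2,-7.1],[0,0,0],-1]])

```text
time_s: 24.22
tcp_pos: [0.4295, -0.1349, 0.1719]
tcp_rot: [0.725, 0.689, 0.001, -0.007]
contact_force: [5.0, 3.0, -4.5]
grip_width: 0.0106
```

Emit:
servo_tool(increments=[[[-0.1,0,-0.4],[0,0,0],-1],[[-0.2,0,-0.8],[0,0,0],-1],[[-0.3,0,-1.1],[0,0,0],-1],[[-0.3,0,-1.3],[0,0,0],-1],[[-0.3,0,-1.3],[0,0,0],-1]])

```text
time_s: 24.63
tcp_pos: [0.4272, -0.1351, 0.1635]
tcp_rot: [0.725, 0.689, 0.001, -0.009]
contact_force: [-16.9, 11.5, 38.5]
grip_width: 0.0106
```

Emit:
servo_tool(increments=[[[0,0,-0.2],[0,0,0],-1],[[0,0,-0.2],[0,0,0],-0.5],[[0,0,-0.2],[0,0,0],-0.1],[[0,0,-0.2],[0,0,0],-0.1],[[-0.2,0,-0.2],[0,0,0],-0.1],[[-0.3,0,2],[0,0,0],-0.1],[[-0.3,0,5],[0,0,0],-0.1],[[-0.3,0,9],[0,0,0],-0.1]])

```text
time_s: 25.3
tcp_pos: [0.4225, -0.1342, 0.2518]
tcp_rot: [0.725, 0.689, 0.0, -0.012]
contact_force: [0.1, 0.4, 0.6]
grip_width: 0.0382
```

Emit:
servo_tool(increments=[[[0,0,4],[0,0,0],0],[[0,-3,8],[0,0,0],0],[[-4,-7,10],[0,0,0],0],[[-7,-10,10],[0,0,0],0],[[-10,-14,10],[0,0,0],0],[[-12,-18,10],[0,0,0],0],[[-14,-22,10],[0,0,0],0],[[-14,-22,10],[0,0,0],0]])

```text
time_s: 25.97
tcp_pos: [0.2807, -0.3561, 0.3519]
tcp_rot: [0.725, 0.688, -0.0, -0.012]
contact_force: [1.1, 0.4, 0.1]
grip_width: 0.0426
```

Run:
```python
from h import *
s=r.snapshot("scene");t=r.snapshot("top");S=r.state();print(S["tcp_pos"],S["time_s"],S["contact_force"])
np.save("t9.npy",t);np.save("s9.npy",s)
p=np.array([.608,-.141,-.0465])
def bar(n,q): return np.int32(proj(n,B2W([hd(q,.06),hd(q,-.06)],p)))
def v(im,n,x0,y0):
    k=5;c=cv2.resize(im[y0:y0+80,x0:x0+80],None,fx=k,fy=k,interpolation=2)
    P=(proj(n,B2W([hd(0,.06),hd(0,-.06)],p))-[x0,y0])*k+k/2
    for a in P: cv2.circle(c,tuple(int(z) for z in a),3,(0,0,255),1)
    return c
a=np.hstack([v(s,"scene",175,170),v(t,"top",250,170)])
cv2.imwrite("pics/end.png",np.vstack([a[:,:],np.hstack([cv2.resize(t,(267,200)),cv2.resize(s,(267,200)),np.zeros((200,266,3),np.uint8)])]))
```

```text
[ 0.2796779  -0.35795493  0.35150787] 26.0667 [-0.62090663  1.6238495  -0.29458447]
```

View pics/end.png

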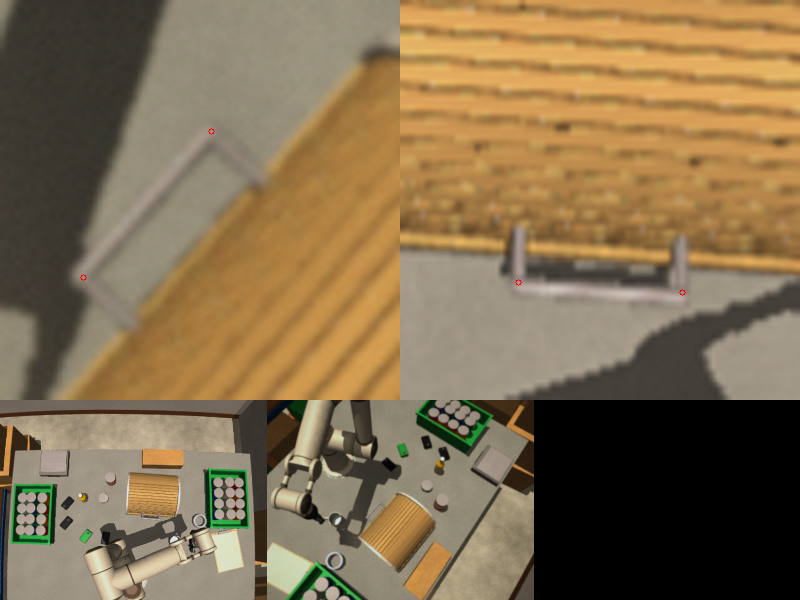

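The handle matches the q = 0 prediction to within about 1 px in both views, and the bystanders look unmoved. I'm handing in.

```bash
python3 -c "
from workcell import r
print(r.close_job(), r.state()['time_s'])"
```

```text
the job is handed in; nothing more can be done
the job is handed in; nothing more can be done
```

The job is done and handed in at about 26 s of the 72 s allowed. I rolled the cover open to its stop, stood the jar in the left half and laid the pale tin flat in the right half. Then I rolled the cover shut to its stop, let go and moved the arm clear.

What the last checks showed:
- **Setting down:** the jar and the tin each touched the inner floor at the height I had predicted before I released them. Pictures before closing showed the jar upright on the left and the tin flat on the right. The tin check was the later one, and by then the arm hid the jar.
- **Cover shut:** it reached the stop at a computed turn of 0. In the last pictures the handle matches the shut position within about 1 px in the scene view and 1 to 2 px in the top view.
- **Everything else:** the bystanders look unmoved in both final views, judged by eye.

Two things to note:
- **Force:** the wrist read up to about 43 N as the fingers pressed the handle against the shut stop. That load was on the fingers and well under the 120 N wrist limit.
- **Cameras:** the two cameras disagreed by about 3 mm on positions, so I used values in between.

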